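Release the belt cover of a lathe headstock with the release rod

ROBOT

A 6-joint arm with a two-finger parallel gripper is mounted at the origin on the work surface. World frame = base frame: x ahead of the robot, y to its left, z up, the work surface at z = 0. Lengths are in m, angles in rad, forces in N, time in s.
With the tool pointing down it reaches from about 0.375 to 0.975 m from the base axis. Payload 3.8 kg.
Tool frame: the origin (TCP) lies midway between the tips of the shut fingers; the grasp point (between the pads) lies 19 mm behind it (ctrl.pinch_z is the distance from the TCP to the grasp point, in m); z points along the fingers, y is the line along which they close (so a half turn about z gives the same grasp; the last joint's range is limited). The gripper opens to 88 mm and grips with 3 to 60 N. Pads are 18 mm wide; open, the fingers measure 123 mm over their backs; the gripper's body (75 mm by 187 mm) begins 45 mm behind the grasp point.
Start: joints at [-1.269, 0.264, 1.604, -0, 1.274, -0.037], TCP at [0.224, -0.637, 0.239] pointing down, gripper open.
Joint ranges: [-2.63, 2.63], [-0.94, 2.18], [0.31, 2.57], [-1.31, 4.45], [0, 2.66], [-2.55, 2.55]. Speed limits (rad/s): [2.57, 2.57, 3.14, 3.14, 3.14, 3.14].

INTERFACE

Orientations are given as a unit quaternion [x, y, z, w].
In Python, from bench import ctrl gives the robot as it stands. The module is installed in compiled form; this text tells all that it offers.
- The arm moves only by the tool step_arm, never from a script. Its argument "motion" is a list of rows, each a list of 3 entries, a list of its own where there are three numbers: the turn, a rotation vector about the tool's x, y, z in rad, then the shift along the tool's x, y, z in cm, then the opening, from 0 (shut) to 1 (fully open). In form: [[[wx, wy, wz], [dx, dy, dz], grip], ...]. A call has exactly 5 rows; each row shifts and turns the commanded pose from where the row before left it, along the tool's axes as they then stand; what a row does not reach is not made up. A row lasts 1/8 s, in which the tool goes at most 62.5 mm and 10.7 degrees, less where a joint would pass 70% of its speed; a pose out of reach is approached as far as the arm can. A call with a gripper value outside its range is refused whole. The fingers move at their own pace and stop on an object; the grip force is fixed at half the most. Time passes only in rows, so rows that do not move let the fingers close, or fill a call up. It gives the time, the measured TCP pose, the force, the opening and the grip force at its end, in the units of the state.
- ctrl.state(): the state, without advancing time (a new reading comes with each control period).
- ctrl.read_camera(name): name is "scene" or "top" or "wrist"; returns the picture (480x640x3 uint8, red, green, blue); there is no depth.
- ctrl.camera_params(name): a dict with "fovy" (degrees; the focal length in pixels is half the picture's height over the tangent of half this angle, whatever the lens; pixels are square), "cx", "cy" (the principal point, pixels), "rvec" (rotation vector, rad) and "tvec" (3), from world to camera coordinates, as OpenCV has them; the wrist camera has in their place "tool_from_camera" (4x4, takes a point from camera to tool coordinates, whose origin is the TCP and whose axes are the flange's). Camera axes: x right, y down, z forward; pixel columns grow to the right and rows downward; lengths in m; the calibration is good to about 2 mm. A picture is of the moment at which its call begins: read the wrist's pose just before it. camera_params takes no time and is no camera call.
- ctrl.hand_in(): hands the job in; it is judged then, once.
The state is a dict: "t": time; "joint_pos": joint angles; "dq": joint speeds; "effort": joint torques, N m; "tcp_pos": TCP position; "tcp_rot": TCP orientation; "force": force on the tool from outside, world axes, zero at the start; "ft_torque": the same for the moment, N m; "width": opening from 0.0 (shut) to 1.0 (fully open); "gripper_force": force on a finger pad.
Only numpy, scipy, OpenCV 4.12 (cv2) and the standard library are available. Lean on these libraries where they do the work, as an engineer would, in place of code of your own. Each camera call takes 0.05 s, during which the arm holds its last target. There are 200 camera calls.

TASK

The wood-lathe headstock is on the bench for a belt change. Take the release rod (the tool with the plain round handle and long thin round shank) out of the tool rack, push it straight down through the slot in the top of the headstock until the hidden latch tab is pressed fully down and the belt cover has popped ajar, then hang the rod back upright on its collar in the rack hole it came from.

Things in the scene. Friction and masses are not known exactly. Their poses are not given: they have to be found in the camera images.
- rod: Loose release rod, 0.16 kg, hanging upright by its collar in one hole of the rack. Origin: on the axis at the collar's underside, z up the axis. Wooden collar 44 mm in diameter from z = 0 to +10 mm; straight round wooden handle 28 mm in diameter (grip here) from +10 to +85; round steel shank 10 mm in diameter down to its tip at -85. Yaw means nothing.
- rack: Fixed open-fronted wooden rack; origin under its centre, on the bench, z up. Board 90 mm (x) by 270 mm (y), 14 mm thick, top at z = 100 mm, a leg at each end. Three 24 mm holes at y = -85, 0, +85 mm; collars rest flat on the board. The rod is in any one; the others hold an awl (ball handle, 65 mm above the board) and a flat-bladed chisel (square handle, 60 mm).
- slot (a point): Centre of the slot's mouth in the top of the headstock (fixed green box 150 mm along x, 200 along y, 140 high; spindle nose at its -y end, handwheel at +y), in the plane of the top, 140 mm above the bench; headstock axes, z up. Slot 30 mm wide (x), 60 mm long (y), through a 6 mm plate, the only opening in the top. The tab, a level plate wider than the slot, starts 40 mm below this point.
- latch (a joint): Travel of the hidden latch tab straight down, m: 0 up, 0.014 fully down (hard stop). Resists with 5 to 6 N all the way and stays where it is left. The belt cover, the part of the top starting 23 mm beyond the slot's +x edge and hinged along the headstock's +x side, rises with it: its near edge is about 20 mm up when the tab is fully down.

How it is judged:
On the way, in this order (a step that is already met when the one before it is completed fails the run):
1. the rod is lifted out of the rack with the latch tab still up (z of rod in the frame of rack above 0.15 m and value of joint latch below 0.003 m), for 0.05 s.
2. the rod's tip is through the slot with the tab still up (z of rod in the frame of slot below 0.07 m and angle between rod's own z axis and vertical below 0.35 rad and horizontal distance between rod and slot below 0.04 m and value of joint latch below 0.004 m), for 0.02 s.
3. the rod, standing in the slot, has pressed the tab down by at least 12 mm (value of joint latch above 0.012 m and z of rod in the frame of slot below 0.04 m and horizontal distance between rod and slot below 0.04 m), for 0.05 s.
At the end, for the whole second after the job is handed in: The latch tab is down by at least 12 of its 14 mm, and the rod hangs at rest in the rack hole it came from, within 15 mm of where it was and within 10 degrees of upright (value of joint latch above 0.012 m and distance of rod from where it was at the start of the episode below 0.015 m and angle between rod's own z axis and vertical below 0.17 rad and linear speed of rod below 0.02 m/s); the robot touches nothing.
It also fails if it takes over 51 s, if anything falls off the work surface, if the arm or the gripper's body presses on something with over 40 N, if the wrist force passes 120 N, or if a joint passes its speed limit or range.

## Working session

There is one attempt and no reset: what is moved stays moved. The work goes in short steps, Python scripts to look and compute and a tool call to move; the robot and the scene stay as the last step left them, time stands still between calls to the robot, and variables do not carry over. Pictures are saved under pics/ and viewed, at most 10 in all, crops included, and the job is handed in when it is done.

Besides the shell and the picture viewer there is one more tool, called after ">>>" in YAML: its name, and indented under it one key for each argument. step_arm: Moves the arm, as the interface text tells. Its arguments: {"type":"object","properties":{"motion":{"type":"array"}},"required":["motion"]}

```bash
mkdir -p pics; python3 - <<'E'
from bench import ctrl
import cv2
s=ctrl.state();print(s)
for n in("scene","top","wrist"):
    print(n,ctrl.camera_params(n)); cv2.imwrite(f"pics/{n}0.png",ctrl.read_camera(n)[:,:,::-1])
E
```

```text
{'t': 0.0, 'joint_pos': array([-1.26889319e+00,  2.64774642e-01,  1.60537118e+00,  2.28515637e-05,
        1.27370011e+00, -3.69136510e-02]), 'dq': array([ 0.00096131,  0.00044728,  0.00092259, -0.00193196, -0.00016993,
        0.00152263]), 'effort': array([ 5.59684067e-04, -5.02109921e+01, -3.56872416e+01,  7.28177698e-02,
        2.94556946e-02, -1.74254474e-04]), 'tcp_pos': array([ 0.22413512, -0.63594532,  0.23737505]), 'tcp_rot': array([ 9.85684624e-01,  1.68595824e-01, -1.38011692e-04, -1.11820757e-03]), 'force': array([-0.08364034, -0.05902477,  0.50499945]), 'ft_torque': array([-0.03592085, -0.00933996, -0.02577064]), 'gripper_force': 0.0, 'width': 1.0013544212659817}
scene {'fovy': 57.76464453288971, 'cx': 319.78009266800314, 'cy': 240.41517695980184, 'rvec': array([ 2.32834051,  1.26769421, -0.34876594]), 'tvec': array([-0.25888147, -0.34475735,  1.01863696])}
top {'fovy': 50.92168861929827, 'cx': 322.6060318981455, 'cy': 239.28199272841948, 'rvec': array([ 2.14249138, -2.15516294,  0.10456512]), 'tvec': array([-0.01734915,  0.52697283,  0.94312825])}
wrist {'fovy': 61.62254673441318, 'cx': 316.6710766306597, 'cy': 241.96748336128357, 'tool_from_camera': array([[-9.57585537e-04, -9.63531990e-01, -2.67591457e-01,
         6.79425730e-02],
       [ 9.99999451e-01, -1.03659423e-03,  1.53991064e-04,
        -3.42439594e-04],
       [-4.25759077e-04, -2.67591162e-01,  9.63532453e-01,
        -1.44515196e-01],
       [ 0.00000000e+00,  0.00000000e+00,  0.00000000e+00,
         1.00000000e+00]])}
```

View pics/scene0.png

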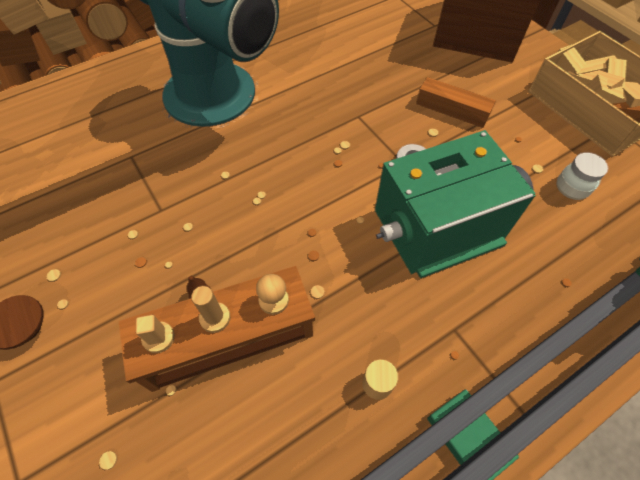

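View pics/top0.png

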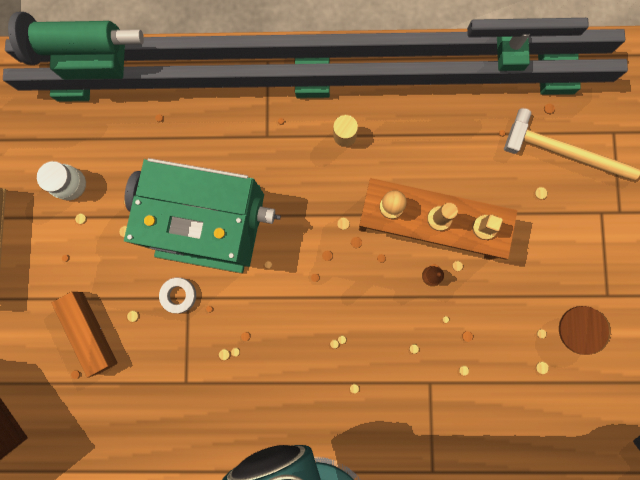

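The scene view shows three tools: chisel at (152,335), rod with the round cylinder handle at (210,310), and awl at (272,290). In the top view they are chisel (488,227), rod (442,216) and awl (393,205). The slot is near (448,165) in scene and (185,227) in top. I'll enlarge both for accurate pixels.

```bash
cat >h.py <<'E'
import numpy as np,cv2
from bench import ctrl
def cam(n):
    p=ctrl.camera_params(n); f=240/np.tan(np.radians(p["fovy"])/2)
    K=np.array([[f,0,p["cx"]],[0,f,p["cy"]],[0,0,1]]); 
    if n=="wrist":return K,p["tool_from_camera"]
    return K,cv2.Rodrigues(p["rvec"])[0],p["tvec"]
def ray(n,uv,s=None):
    c=cam(n); d=np.linalg.inv(c[0])@[*uv,1]
    if n=="wrist":
        from scipy.spatial.transform import Rotation as R
        Rt=R.from_quat(s["tcp_rot"]).as_matrix(); T=c[1]
        return Rt@T[:3,3]+s["tcp_pos"],Rt@T[:3,:3]@d
    return -c[1].T@c[2],c[1].T@d
def onz(n,uv,z,s=None):
    o,d=ray(n,uv,s); return o+d*(z-o[2])/d[2]
def proj(n,P):
    K,R,t=cam(n); q=K@(R@np.asarray(P)+t); return q[:2]/q[2]
def tri(a,b):
    (o1,d1),(o2,d2)=ray("scene",a),ray("top",b)
    k=np.linalg.lstsq(np.c_[d1,-d2],o2-o1,rcond=None)[0]
    p,q=o1+k[0]*d1,o2+k[1]*d2; return (p+q)/2,np.linalg.norm(p-q)
E
python3 - <<'E'
import cv2,numpy as np
s=cv2.imread("pics/scene0.png");t=cv2.imread("pics/top0.png")
z=lambda i,x,y:cv2.resize(i[y:y+60,x:x+80],(400,300),interpolation=cv2.INTER_CUBIC)
cv2.imwrite("pics/z.png",np.vstack([np.hstack([z(s,175,275),z(t,405,190)]),np.hstack([z(s,410,135),z(t,145,200)])]))
E
```

```text
(no output)
```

View pics/z.png

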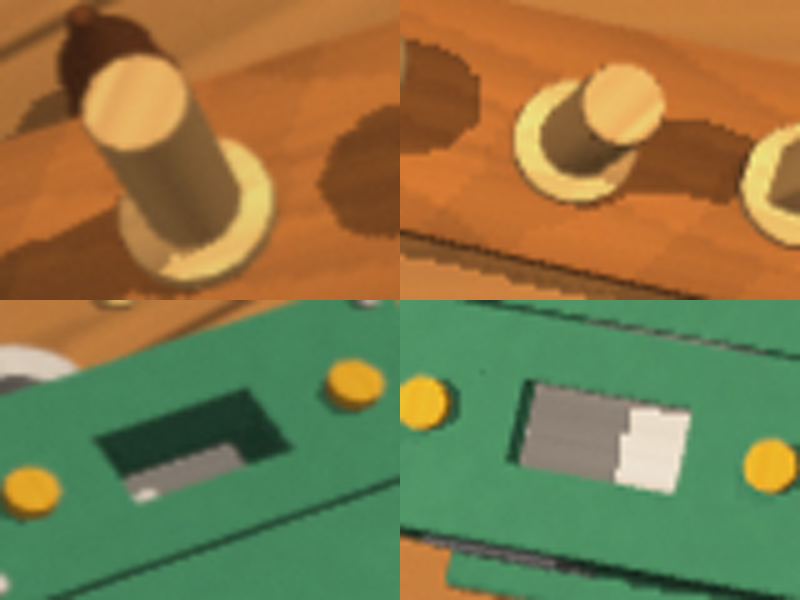

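The crops show the rod's handle top at zoom (135,102) in scene and (224,104) in top. Its collar is at top zoom (175,141). The slot's four corners are clear in both views, and the tab is visible below.

```bash
python3 - <<'E'
from h import *
np.set_printoptions(precision=4,suppress=True)
z=lambda x,y,u,v:np.array([x+u/5-.4,y+v/5-.4])
a=z(175,275,135,102);b=z(405,190,224,104);c=z(405,190,175,141)
print("handle top tri",tri(a,b),onz("scene",a,.185),onz("top",b,.185),"collar",onz("top",c,.109))
S=[z(410,135,*p) for p in[(93,137),(250,88),(294,149),(133,203)]]
T=[z(145,200,*p) for p in[(130,80),(291,111),(275,194),(114,163)]]
for n,C in(("scene",S),("top",T)):
    P=np.array([onz(n,p,.14) for p in C]);print(n,P.mean(0));print(P)
print("tri",tri(np.mean(S,0),np.mean(T,0)))
# rack board corners via top at z=.1, awl & chisel collars
for p in[(371,179),(518,209),(360,229),(508,259),(391.5,211),(488,228)]:print(p,onz("top",p,.1))
import cv2
s=ctrl.state()
from scipy.spatial.transform import Rotation as R
print(R.from_quat(s["tcp_rot"]).as_matrix())
E
```

```text
handle top tri (array([ 0.5545, -0.2308,  0.1835]), np.float64(0.0004350272622487466)) [ 0.5554 -0.2305  0.185 ] [ 0.5542 -0.2306  0.185 ] collar [ 0.5545 -0.2304  0.109 ]
scene [0.5377 0.2167 0.14  ]
[[0.5173 0.1906 0.14  ]
 [0.5296 0.2495 0.14  ]
 [0.5578 0.2435 0.14  ]
 [0.5462 0.1833 0.14  ]]
top [0.537  0.2153 0.14  ]
[[0.5572 0.2412 0.14  ]
 [0.5458 0.1847 0.14  ]
 [0.5168 0.1895 0.14  ]
 [0.5281 0.2459 0.14  ]]
tri (array([0.5374, 0.216 , 0.1397]), np.float64(0.0013805642883609193))
(371, 179) [ 0.6284 -0.1105  0.1   ]
(518, 209) [ 0.5707 -0.3727  0.1   ]
(360, 229) [ 0.5367 -0.0893  0.1   ]
(508, 259) [ 0.481  -0.3506  0.1   ]
(391.5, 211) [ 0.569  -0.1465  0.1   ]
(488, 228) [ 0.5367 -0.3178  0.1   ]
[[ 0.9432  0.3323 -0.0005]
 [ 0.3323 -0.9432  0.0017]
 [ 0.0001 -0.0017 -1.    ]]
```

View pics/wrist0.png

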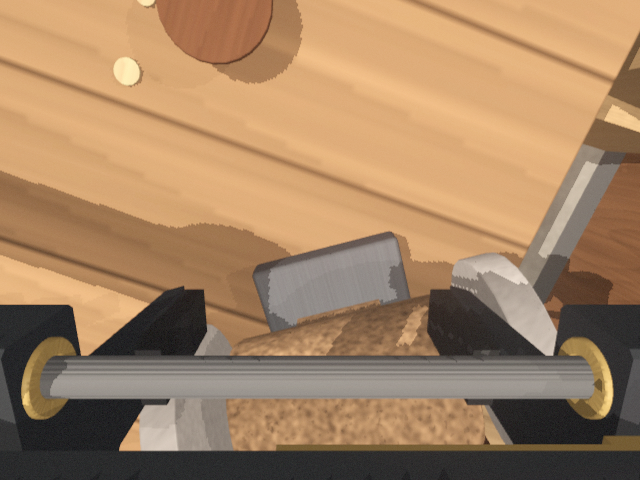

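The wrist view only shows the bench at the start pose, with no contact. The rod axis is at (0.5545, -0.2306) and the slot at (0.5372, 0.216), headstock yaw about -0.2. I'll turn the tool so the fingers close along rack x, away from the neighbouring tools.

>>> step_arm:
  motion:
    - [[0,0,-0.18],[0,0,0],1]
    - [[0,0,-0.18],[0,0,0],1]
    - [[0,0,-0.18],[0,0,0],1]
    - [[0,0,-0.18],[0,0,0],1]
    - [[0,0,-0.18],[0,0,0],1]

```text
t: 0.78
tcp_pos: [0.2242, -0.6363, 0.2381]
tcp_rot: [0.813, 0.583, 0.0, -0.0]
force: [-1.3, 0.8, 0.5]
width: 1.003
gripper_force: 0.0
```

>>> step_arm:
  motion:
    - [[0,0,-0.14],[0,0,0],1]
    - [[0,0,0],[5.1,2.8,0],1]
    - [[0,0,0],[5.1,2.8,0],1]
    - [[0,0,0],[5.1,2.8,0],1]
    - [[0,0,0],[5.1,2.8,0],1]

```text
t: 1.4
tcp_pos: [0.374, -0.4561, 0.2384]
tcp_rot: [0.772, 0.636, 0.0, -0.0]
force: [1.5, -0.3, 0.1]
width: 0.998
gripper_force: 0.0
```

>>> step_arm:
  motion:
    - [[0,0,0],[5.1,2.7,0],1]
    - [[0,0,0],[5.1,2.7,0],1]
    - [[0,0,0],[5.1,2.7,0],1]
    - [[0,0,0],[5.1,2.8,0],1]
    - [[0,0,0],[5.0,2.7,0],1]

```text
t: 2.02
tcp_pos: [0.556, -0.2327, 0.2385]
tcp_rot: [0.772, 0.636, -0.0, -0.0]
force: [0.8, -0.3, 0.7]
width: 0.996
gripper_force: 0.0
```

>>> step_arm:
  motion:
    - [[0,0,0],[0,0,0],1]
    - [[0,0,0],[0,0,0],1]
    - [[0,0,0],[0,0,0],1]
    - [[0,0,0],[0,0,0],1]
    - [[0,0,0],[0,0,0],1]

```text
t: 2.65
tcp_pos: [0.5547, -0.2353, 0.2388]
tcp_rot: [0.772, 0.635, -0.0, 0.0]
force: [-0.1, 0.2, -0.5]
width: 1.002
gripper_force: 0.0
```

```bash
python3 - <<'E'
from h import *
from scipy.spatial.transform import Rotation as R
s=ctrl.state();M=R.from_quat(s["tcp_rot"]).as_matrix()
print(s["tcp_pos"],M,s["joint_pos"],s["t"]);print(M.T@(np.array([.5545,-.2306,.143])-s["tcp_pos"])*100)
np.save("s1.npy",np.r_[s["tcp_pos"],s["tcp_rot"]])
cv2.imwrite("pics/w1.png",ctrl.read_camera("wrist")[:,:,::-1])
E
```

```text
[ 0.55465961 -0.23527822  0.23878581] [[ 1.92339639e-01  9.81328416e-01  5.53561093e-05]
 [ 9.81328413e-01 -1.92339633e-01 -1.03891586e-04]
 [-9.13045923e-05  7.43049932e-05 -9.99999993e-01]] [-4.42480110e-01  1.27908407e-01  1.76497626e+00 -7.39906330e-05
  1.24861348e+00 -2.48910940e-01] 2.65
[ 0.45689161 -0.10635573  9.57853148]
```

View pics/w1.png

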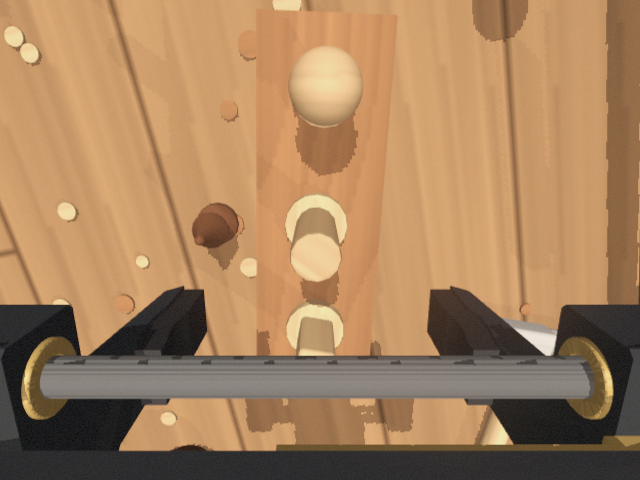

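The wrist view shows the rod's handle top at (315,257), the ball awl beyond at (325,85) and the chisel nearer at (316,340). I'll check this against the calibration.

```bash
python3 - <<'E'
from h import *
v=np.load("s1.npy");s=dict(tcp_pos=v[:3],tcp_rot=v[3:])
print(onz("wrist",(315.5,257),.185,s),onz("wrist",(316.5,222),.11,s))
E
```

```text
[ 0.55432845 -0.22974406  0.185     ] [ 0.55510475 -0.22823639  0.11      ]
```

>>> step_arm:
  motion:
    - [[0,0,0],[0.5,-0.1,0],1]
    - [[0,0,0],[0,0,3.2],1]
    - [[0,0,0],[0,0,3.2],1]
    - [[0,0,0],[0,0,3.2],1]
    - [[0,0,0],[0,0,0],1]

```text
t: 3.32
tcp_pos: [0.5528, -0.2279, 0.1396]
tcp_rot: [0.772, 0.636, -0.001, -0.003]
force: [-0.2, -0.2, 0.2]
width: 1.001
gripper_force: 0.0
```

>>> step_arm:
  motion:
    - [[0,0,0],[0,0,0],0]
    - [[0,0,0],[0,0,0],0]
    - [[0,0,0],[0,0,0],0]
    - [[0,0,0],[0,0,0],0]
    - [[0,0,0],[0,0,0],0]

```text
t: 3.95
tcp_pos: [0.5552, -0.2293, 0.143]
tcp_rot: [0.772, 0.636, 0.0, 0.0]
force: [0.0, -0.4, -0.0]
width: 0.462
gripper_force: 0.0
```

>>> step_arm:
  motion:
    - [[0,0,0],[0,0,0],0]
    - [[0,0,0],[0,0,0],0]
    - [[0,0,0],[0,0,0],0]
    - [[0,0,0],[0,0,0],0]
    - [[0,0,0],[0,0,0],0]

```text
t: 4.58
tcp_pos: [0.5552, -0.2293, 0.1427]
tcp_rot: [0.772, 0.636, -0.0, -0.0]
force: [1.0, 0.3, 0.1]
width: 0.309
gripper_force: 30.0
```

>>> step_arm:
  motion:
    - [[0,0,0],[0,0,-2],0]
    - [[0,0,0],[0,0,-4],0]
    - [[0,0,0],[0,0,-4],0]
    - [[0,0,0],[0,0,-4],0]
    - [[0,0,0],[0,0,-3],0]

```text
t: 5.2
tcp_pos: [0.5554, -0.2294, 0.3162]
tcp_rot: [0.772, 0.636, 0.001, 0.001]
force: [-0.0, -0.0, -1.6]
width: 0.311
gripper_force: 30.0
```

>>> step_arm:
  motion:
    - [[0,0,0],[0,0,0],0]
    - [[0,0,0],[0,0,0],0]
    - [[0,0,0],[0,0,0],0]
    - [[0,0,0],[0,0,0],0]
    - [[0,0,0],[0,0,0],0]

```text
t: 5.82
tcp_pos: [0.5548, -0.2291, 0.3118]
tcp_rot: [0.772, 0.636, -0.0, -0.001]
force: [0.1, 0.1, -1.1]
width: 0.311
gripper_force: 30.0
```

```bash
python3 - <<'E'
from h import *
from scipy.spatial.transform import Rotation as R
s=ctrl.state();M=R.from_quat(s["tcp_rot"]).as_matrix()
print(s["tcp_pos"],s["force"],s["width"]);print(M,M.T@(np.array([.5372,.216,.313])-s["tcp_pos"])*100)
E
```

```text
[ 0.5548394  -0.2291271   0.31176072] [ 0.07099369  0.11173382 -1.12025498] 0.31120114513062064
[[ 1.90784004e-01  9.81630986e-01 -1.43942949e-03]
 [ 9.81631981e-01 -1.90783275e-01  6.28977597e-04]
 [ 3.42804825e-04 -1.53298889e-03 -9.99998766e-01]] [ 43.35861027 -10.22400879  -0.09339109]
```

>>> step_arm:
  motion:
    - [[0,0,0],[3,-0.7,0],0]
    - [[0,0,0],[4.7,-1.1,0],0]
    - [[0,0,0],[4.7,-1.1,0],0]
    - [[0,0,0],[4.7,-1.1,0],0]
    - [[0,0,0],[4.7,-1.1,0],0]

```text
t: 6.45
tcp_pos: [0.5465, -0.0041, 0.3126]
tcp_rot: [0.772, 0.636, 0.0, 0.0]
force: [-0.4, -0.1, -2.4]
width: 0.307
gripper_force: 30.0
```

>>> step_arm:
  motion:
    - [[0,0,0],[4.7,-1.1,0],0]
    - [[0,0,0],[4.7,-1.1,0],0]
    - [[0,0,0],[4.7,-1.1,0],0]
    - [[0,0,0],[4.7,-1.1,0],0]
    - [[0,0,0],[2.8,-0.7,0],0]

```text
t: 7.08
tcp_pos: [0.5374, 0.2185, 0.3125]
tcp_rot: [0.771, 0.637, 0.0, -0.0]
force: [0.4, -0.8, -2.0]
width: 0.306
gripper_force: 30.0
```

>>> step_arm:
  motion:
    - [[0,0,0],[0,0,0],0]
    - [[0,0,0],[0,0,0],0]
    - [[0,0,0],[0,0,0],0]
    - [[0,0,0],[0,0,0],0]
    - [[0,0,0],[0,0,0],0]

```text
t: 7.7
tcp_pos: [0.538, 0.2156, 0.3128]
tcp_rot: [0.772, 0.636, 0.0, 0.0]
force: [0.3, 0.4, -2.0]
width: 0.311
gripper_force: 30.0
```

```bash
python3 - <<'E'
from h import *
from scipy.spatial.transform import Rotation as R
s=ctrl.state();M=R.from_quat(s["tcp_rot"]).as_matrix()
print(s["tcp_pos"],s["t"]);print(M.T@(np.array([.5372,.216,.313])-s["tcp_pos"])*100)
a=ctrl.read_camera("scene");b=ctrl.read_camera("top")
z=lambda i,x,y:cv2.resize(i[y:y+120,x:x+80],(400,600),interpolation=cv2.INTER_CUBIC)
P=s["tcp_pos"]-[0,0,.043+.085];print("expected tip px",proj("scene",P),proj("top",P))
cv2.imwrite("pics/z2.png",np.hstack([z(a,410,80),z(b,145,170)])[:,:,::-1])
E
```

```text
[0.5379807  0.21556608 0.31279917] 7.7
[ 0.02761156 -0.08494195 -0.02009103]
expected tip px [454.90088062 145.01655619] [176.94438449 222.45511944]
```

View pics/z2.png

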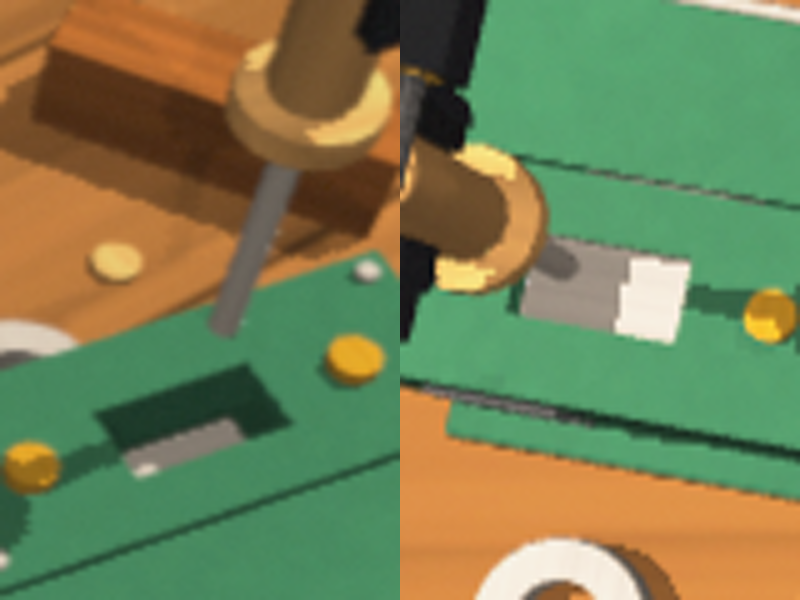

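The tip shows at scene (454,145) and top (177,222), matching the prediction, so the rod is straight in the grip and over the slot. I'll descend to just above the tab.

>>> step_arm:
  motion:
    - [[0,0,0],[0,-0.1,1.6],0]
    - [[0,0,0],[0,0,2.2],0]
    - [[0,0,0],[0,0,2.0],0]
    - [[0,0,0],[0,0,1.4],0]
    - [[0,0,0],[0,0,0],0]

```text
t: 8.43
tcp_pos: [0.5358, 0.2161, 0.2387]
tcp_rot: [0.772, 0.636, -0.002, -0.001]
force: [-0.2, 0.1, -2.2]
width: 0.31
gripper_force: 30.0
```

>>> step_arm:
  motion:
    - [[0,0,0],[0,0,0.5],0]
    - [[0,0,0],[0,0,0.5],0]
    - [[0,0,0],[0,0,0.5],0]
    - [[0,0,0],[0,0,0.4],0]
    - [[0,0,0],[0,0,0.3],0]

```text
t: 9.05
tcp_pos: [0.5375, 0.2166, 0.2197]
tcp_rot: [0.772, 0.636, 0.001, 0.0]
force: [-0.1, 0.1, 4.1]
width: 0.305
gripper_force: 30.0
```

>>> step_arm:
  motion:
    - [[0,0,0],[0,0,0.2],0]
    - [[0,0,0],[0,0,0.2],0]
    - [[0,0,0],[0,0,0.2],0]
    - [[0,0,0],[0,0,0.1],0]
    - [[0,0,0],[0,0,0],0]

```text
t: 9.68
tcp_pos: [0.5376, 0.2168, 0.2135]
tcp_rot: [0.772, 0.636, 0.001, 0.0]
force: [-0.5, 0.6, 9.4]
width: 0.304
gripper_force: 30.0
```

>>> step_arm:
  motion:
    - [[0,0,0],[0,0,0.1],0]
    - [[0,0,0],[0,0,0.1],0]
    - [[0,0,0],[0,0,0],0]
    - [[0,0,0],[0,0,0],0]
    - [[0,0,0],[0,0,0],0]

```text
t: 10.3
tcp_pos: [0.538, 0.2171, 0.2133]
tcp_rot: [0.772, 0.636, 0.002, 0.0]
force: [-4.1, -0.4, 16.7]
width: 0.309
gripper_force: 30.0
```

```bash
python3 - <<'E'
from h import *
s=ctrl.state();print(s["tcp_pos"],s["force"])
a=ctrl.read_camera("scene");b=ctrl.read_camera("top")
z=lambda i,x,y:cv2.resize(i[y:y+150,x:x+100],(400,600),interpolation=cv2.INTER_CUBIC)
cv2.imwrite("pics/z3.png",np.hstack([z(a,430,100),z(b,125,140)])[:,:,::-1])
E
```

```text
[0.53804326 0.21710829 0.2133484 ] [-4.11738514 -0.44884748 16.6625305 ]
```

View pics/z3.png

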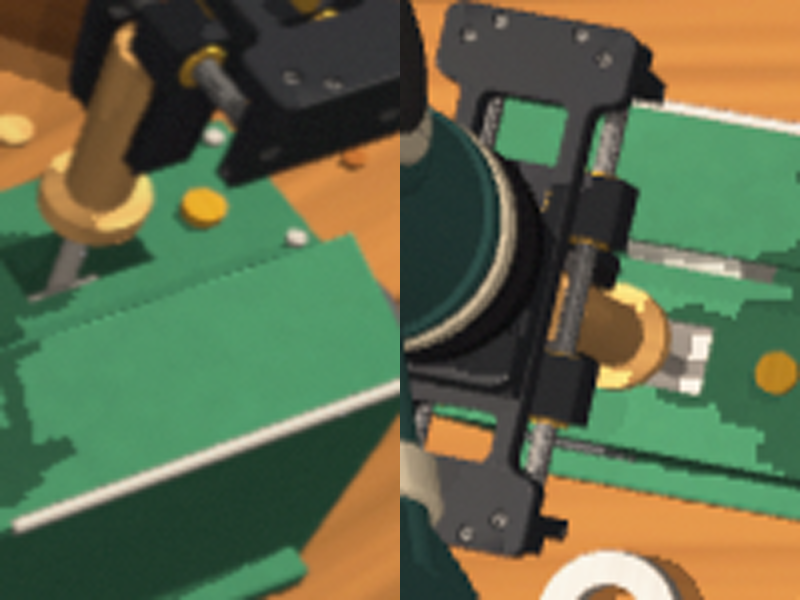

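The cover's near edge is raised (gap visible in both views). The descent stalled at z = 0.213 with the force rising, so the tab is on its stop. Now I'll lift the rod out and take it back.

>>> step_arm:
  motion:
    - [[0,0,0],[0,0,-1],0]
    - [[0,0,0],[0,0,-2],0]
    - [[0,0,0],[0,0,-2.5],0]
    - [[0,0,0],[0,0,-2.5],0]
    - [[0,0,0],[0,0,-2.2],0]

```text
t: 11.02
tcp_pos: [0.5367, 0.2163, 0.3127]
tcp_rot: [0.772, 0.636, -0.0, -0.0]
force: [0.3, -1.0, -1.7]
width: 0.308
gripper_force: 30.0
```

>>> step_arm:
  motion:
    - [[0,0,0],[0,0,0],0]
    - [[0,0,0],[-2,0.5,0],0]
    - [[0,0,0],[-4.7,1.1,0],0]
    - [[0,0,0],[-4.7,1.1,0],0]
    - [[0,0,0],[-4.7,1.1,0],0]

```text
t: 11.65
tcp_pos: [0.5422, 0.0486, 0.3098]
tcp_rot: [0.772, 0.636, -0.001, -0.001]
force: [0.6, -1.0, -0.9]
width: 0.307
gripper_force: 30.0
```

>>> step_arm:
  motion:
    - [[0,0,0],[-4.7,1.1,0],0]
    - [[0,0,0],[-4.7,1.1,0],0]
    - [[0,0,0],[-4.7,1.1,0],0]
    - [[0,0,0],[-4.7,1.1,0],0]
    - [[0,0,0],[-4.7,1.1,0],0]

```text
t: 12.28
tcp_pos: [0.5509, -0.1924, 0.3098]
tcp_rot: [0.772, 0.636, -0.001, -0.001]
force: [0.1, -0.5, -1.1]
width: 0.307
gripper_force: 30.0
```

>>> step_arm:
  motion:
    - [[0,0,0],[-3.6,0.9,0],0]
    - [[0,0,0],[0,0,0],0]
    - [[0,0,0],[0,0,0],0]
    - [[0,0,0],[0,0,0],0]
    - [[0,0,0],[0,0,0],0]

```text
t: 12.9
tcp_pos: [0.5545, -0.2261, 0.3117]
tcp_rot: [0.771, 0.637, 0.0, -0.0]
force: [0.2, -0.0, -1.9]
width: 0.306
gripper_force: 30.0
```

```bash
python3 - <<'E'
from h import *
from scipy.spatial.transform import Rotation as R
s=ctrl.state();M=R.from_quat(s["tcp_rot"]).as_matrix()
print(s["tcp_pos"],s["t"],M);print(M.T@(np.array([.5552,-.2293,.1427])-s["tcp_pos"])*100)
a=ctrl.read_camera("scene");b=ctrl.read_camera("top")
P=s["tcp_pos"]-[0,0,.043+.085];u,v=proj("scene",P),proj("top",P);print("expected tip px",u,v)
z=lambda i,x,y:cv2.resize(i[y:y+120,x:x+80],(400,600),interpolation=cv2.INTER_CUBIC)
c=[int(k) for k in (*u,*v)];o=(c[0]-40,c[1]-60,c[2]-40,c[3]-60);print(o)
cv2.imwrite("pics/z4.png",np.hstack([z(a,*o[:2]),z(b,*o[2:])])[:,:,::-1])
E
```

```text
[ 0.55454196 -0.22612053  0.31173797] 12.9 [[ 1.89403470e-01  9.81899346e-01 -1.95316087e-05]
 [ 9.81899343e-01 -1.89403468e-01  7.91240242e-05]
 [ 7.39924732e-05 -3.41644384e-05 -9.99999997e-01]]
[-0.30097962  0.12541048 16.90377061]
expected tip px [204.67869608 293.14055314] [446.44302638 210.351931  ]
(164, 233, 406, 150)
```

View pics/z4.png

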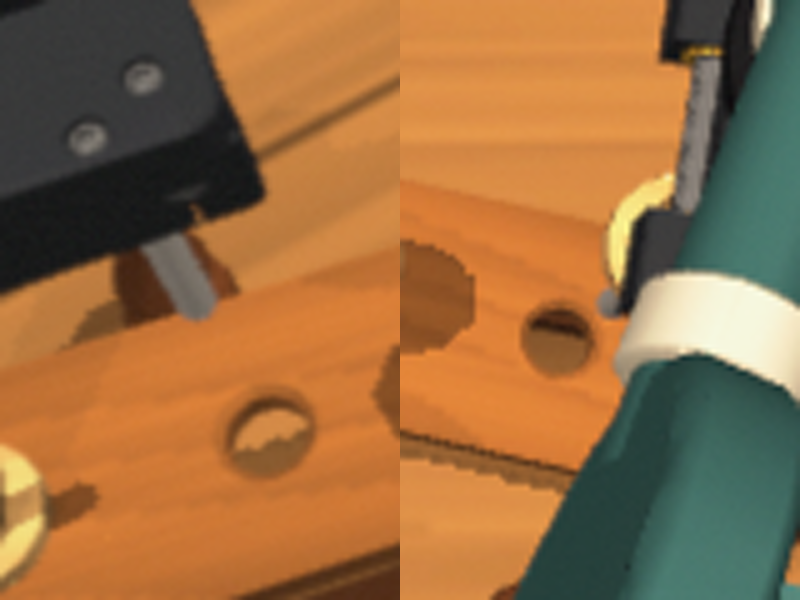

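The tip is at scene (204,294), as predicted, with the empty hole at (217,320). I'll align and go down.

>>> step_arm:
  motion:
    - [[0,0,0],[-0.3,0.1,0],0]
    - [[0,0,0],[0,0,2],0]
    - [[0,0,0],[0,0,2.5],0]
    - [[0,0,0],[0,0,1.5],0]
    - [[0,0,0],[0,0,0],0]

```text
t: 13.62
tcp_pos: [0.5537, -0.2297, 0.2491]
tcp_rot: [0.772, 0.636, -0.001, -0.002]
force: [0.1, -0.6, -1.1]
width: 0.311
gripper_force: 30.0
```

>>> step_arm:
  motion:
    - [[0,0,0],[0,0,2],0]
    - [[0,0,0],[0,0,2.5],0]
    - [[0,0,0],[0,0,2.5],0]
    - [[0,0,0],[0,0,2],0]
    - [[0,0,0],[0,0,0.5],0]

```text
t: 14.25
tcp_pos: [0.554, -0.2298, 0.1548]
tcp_rot: [0.772, 0.636, -0.001, -0.001]
force: [-0.3, 0.1, -2.4]
width: 0.309
gripper_force: 30.0
```

>>> step_arm:
  motion:
    - [[0,0,0],[0,0,0],0]
    - [[0,0,0],[0,0,0.4],0]
    - [[0,0,0],[0,0,0.4],0]
    - [[0,0,0],[0,0,0.2],0]
    - [[0,0,0],[0,0,0],0]

```text
t: 14.88
tcp_pos: [0.5548, -0.2302, 0.1466]
tcp_rot: [0.772, 0.636, -0.0, -0.0]
force: [-0.6, -0.5, -1.4]
width: 0.312
gripper_force: 30.0
```

>>> step_arm:
  motion:
    - [[0,0,0],[0,0,0.2],0]
    - [[0,0,0],[0,0,0.1],0]
    - [[0,0,0],[0,0,0.1],0]
    - [[0,0,0],[0,0,0],0]
    - [[0,0,0],[0,0,0],0]

```text
t: 15.5
tcp_pos: [0.555, -0.2303, 0.1428]
tcp_rot: [0.772, 0.636, 0.0, 0.0]
force: [-0.5, -0.9, -1.6]
width: 0.309
gripper_force: 30.0
```

>>> step_arm:
  motion:
    - [[0,0,0],[0,0,0.1],0]
    - [[0,0,0],[0,0,0],0]
    - [[0,0,0],[0,0,0],0]
    - [[0,0,0],[0,0,0],0]
    - [[0,0,0],[0,0,0],0]

```text
t: 16.12
tcp_pos: [0.5551, -0.2305, 0.1426]
tcp_rot: [0.772, 0.636, 0.0, 0.0]
force: [-2.8, -0.7, 5.3]
width: 0.307
gripper_force: 30.0
```

Contact is made: the collar is on the board. I'll open and retreat.

>>> step_arm:
  motion:
    - [[0,0,0],[0,0,0],1]
    - [[0,0,0],[0,0,0],1]
    - [[0,0,0],[0,0,0],1]
    - [[0,0,0],[0,0,0],1]
    - [[0,0,0],[0,0,0],1]

```text
t: 16.75
tcp_pos: [0.5549, -0.2302, 0.1416]
tcp_rot: [0.772, 0.636, -0.0, -0.0]
force: [-0.0, -1.1, -0.1]
width: 0.85
gripper_force: 0.0
```

>>> step_arm:
  motion:
    - [[0,0,0],[0,0,0],1]
    - [[0,0,0],[0,0,0],1]
    - [[0,0,0],[0,0,-2],1]
    - [[0,0,0],[0,0,-3],1]
    - [[0,0,0],[0,0,-4],1]

```text
t: 17.38
tcp_pos: [0.5546, -0.2301, 0.2331]
tcp_rot: [0.772, 0.636, -0.0, -0.0]
force: [0.5, 0.9, -0.1]
width: 0.998
gripper_force: 0.0
```

>>> step_arm:
  motion:
    - [[0,0,0],[0,0,-5],1]
    - [[0,0,0],[-5,-3,0],1]
    - [[0,0,0],[-5,-3,0],1]
    - [[0,0,0],[-5,-3,0],1]
    - [[0,0,0],[-5,-3,0],1]

```text
t: 18.0
tcp_pos: [0.398, -0.4051, 0.2838]
tcp_rot: [0.772, 0.636, 0.0, 0.001]
force: [0.8, -0.7, 0.3]
width: 1.0
gripper_force: 0.0
```

>>> step_arm:
  motion:
    - [[0,0,0],[-5,-3,0],1]
    - [[0,0,0],[-5,-3,0],1]
    - [[0,0,0],[0,0,0],1]
    - [[0,0,0],[0,0,0],1]
    - [[0,0,0],[0,0,0],1]

```text
t: 18.62
tcp_pos: [0.322, -0.4895, 0.2823]
tcp_rot: [0.771, 0.637, 0.0, 0.0]
force: [-0.9, -0.8, 0.3]
width: 1.0
gripper_force: 0.0
```

```bash
python3 - <<'E'
from h import *
cv2.imwrite("pics/s5.png",ctrl.read_camera("scene")[:,:,::-1])
a=ctrl.read_camera("top");
cv2.imwrite("pics/t5.png",a[:,:,::-1])
E
```

```text
(no output)
```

View pics/s5.png

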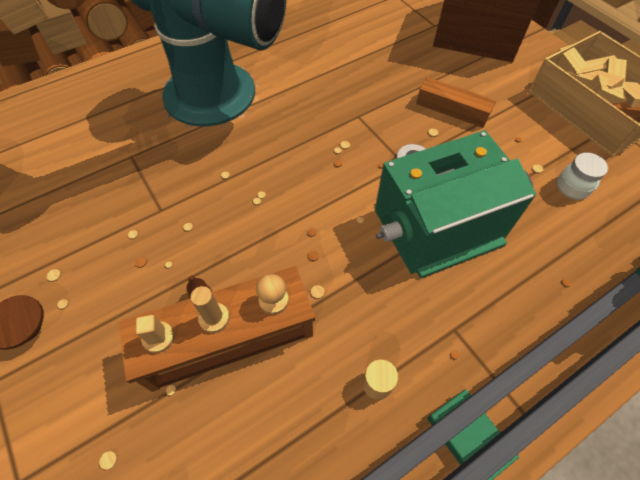

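View pics/t5.png

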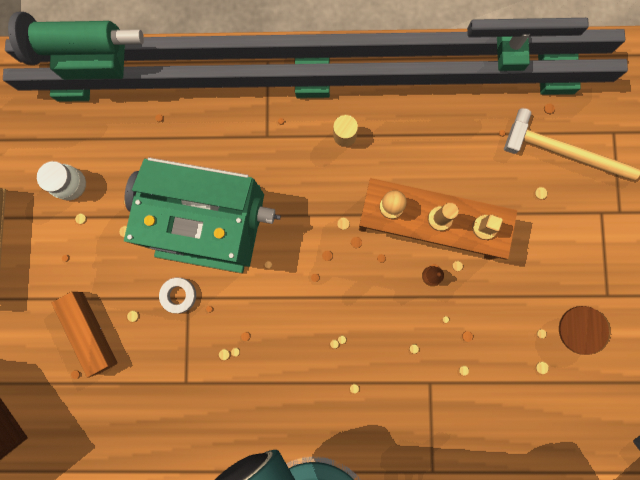

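The rod stands upright in the middle hole: scene (202,295) and top (449,211), the same pixels as at the start. The cover is ajar, with its raised edge near top (200,205), and the arm is clear.

```bash
python3 -c "
from bench import ctrl
print(ctrl.hand_in())"
```

```text
the job is handed in; nothing more can be done
None
```

The latch tab was pressed to its stop and the belt cover is ajar; the rod hangs upright in its original rack hole, the arm is clear, and the job is handed in at about 19 s (no verdict was returned).

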